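# Clamp the lunch steamer and switch it on

### The job

Take the red hammer off the steamer's lid and lay it flat in the wooden tray without dropping it. Then swing the wire bail with the red sleeve forward over the lid until it snaps down at the front, and after that push the black knob in, turn it anticlockwise past its safety stop all the way to full, and let it spring back out. Do not knock over or shove the other things on the counter.

Things in the scene. Friction and masses are not known exactly. Their poses are not given: they have to be found in the camera images.
- steamer: Fixed lunch steamer, 200 x 350 x 150 mm high. Origin on the counter; x away from its front, y to its left. Tank: x -63 to 63, y 27 to 173, flat lid top z 150; catch block on its front to x -105, top z 117; thin spring strut on its left. Console: wedge, x -85 to 115, y -170 to 15; its panel slopes at 30 degrees, rising towards +x through (25, -85, 85), the knob's axis, to z 131 at x 105.
- hammer: Loose red plastic hammer, 187 mm long, 0.13 to 0.25 kg, lying flat on the steamer's lid and blocking the bail. Origin at its underside below its centre of mass; x along the handle towards the head. Head: 34 x 60 (along y) x 34 mm high, centred at x 45. Handle: x -125 to 28, 26 wide, 26 mm high, underside level with the head's (a thin black sleeve on its end is 27.5 wide).
- hammer_grip (a point): Point on the hammer's handle at x -20 mm, 13 mm above its underside: a good place to grip across the 26 mm handle.
- tray: Fixed open wooden tray, left or right of the steamer, outside 250 (its x) x 140 (its y) x 35 mm high, walls and floor about 6 mm. Origin under its centre.
- bail (a joint): Angle (rad) of the steamer's wire bail about a level axis along the steamer's y through bail_pivot: 0 upright, negative leaning back (+x of the steamer; starts there, about -0.75 to -0.6), positive to the front, 1.2 clamped at the front stop. Over-centre spring: it resists (up to about 0.3 N m, 4 N at the bar) until upright (0), then pulls the bail on to 1.2 by itself.
- bail_bar (a point): Middle of the bail's crossbar, which runs along the steamer's y: red sleeve 14 mm thick, 100 mm long, 105 mm from the pivot axis; bare 6 mm wire to its ends, 80 mm either side, and down the two sides to the pivots.
- bail_pivot (a point): Middle of the bail's hinge axis, in the tank, 90 mm above the counter. The bar is at pivot + 105 mm times (-sin(bail) along the steamer's x, cos(bail) up).
- knob (a joint): Turn of the black knob (rad) about its axis: 0 off, grows anticlockwise as seen facing the panel, ends at 1.4 = full. Unless the knob is pushed in, a red lug on its rim meets a steel safety stop at about 0.3.
- press (a joint): How far the knob is pushed in along its axis (m): 0 out, 0.010 fully in; spring, 3.6 N to start and about 10 N fully in. More than about 0.007 lets it turn past the stop; once past, the knob springs out again when let go.
- knob_bar (a point): Centre of the knob's grip bar, which is 66 long, 18 wide, 28 mm high. The point's z is the knob's axis pointing out of the panel (30 degrees from vertical, towards the steamer's -x), its x runs along the bar, it turns and moves with the knob. Bar: z -14 to 14 of this point; below it a round skirt 64 mm wide, 12 mm thick, whose top is 14 mm below this point; panel 38 mm below it when the knob is out.
- tiffin: Bystander: lidded steel tiffin box 154 x 104 x 67 mm, origin under its centre; in the place left or right of the steamer where the tray is not.
- torch: Bystander: blue aluminium torch lying in front of the tank, 150 mm long along its x, 37 mm thick, origin under its middle.
- pliers: Bystander: needle-nose pliers with yellow grips lying in front of the console, 180 mm long along x, 50 wide, 16 mm high, origin under its middle.
- tumbler: Bystander: steel tumbler 72 mm wide, 105 mm high, upright behind the console, origin under its centre.
- jar: Bystander: amber jar 80 mm wide, 110 mm high, upright behind right, origin under its centre.
- oil: Bystander: green bottle 64 mm wide, 190 mm high, upright behind left, origin under its centre.
Things that resemble listed ones, but are neither listed nor needed, are in the scene too. Leave any white or yellow look-alike of the hammer alone.

How it is judged:
On the way, in this order (a step that is already met when the one before it is completed fails the run):
1. the hammer lies in the tray, let go (x of hammer in the frame of tray between -0.1 and 0.1 m and y of hammer in the frame of tray between -0.055 and 0.055 m and z of hammer in the frame of tray below 0.016 m and angle between hammer's own z axis and vertical below 0.15 rad and contact force between the fingers and hammer below 0.3 N), for 0.2 s.
2. the bail is snapped down at the front (value of joint bail above 1.1 rad), for 0.2 s.
3. the knob is held pushed in and turned past its safety stop (value of joint press above 0.005 m and value of joint knob above 0.55 rad), for 0.05 s.
4. the knob stands at full and has sprung back out (value of joint knob above 1.2 rad and value of joint press below 0.003 m), for 0.2 s.
At the end, for the whole second after the job is handed in: The hammer rests flat on the tray's floor (within 10 mm of it, tilted under 0.15 rad, inside the walls), still; the bail is past 1.1 rad (of 1.2); the knob is turned past 1.2 rad (of 1.4) and has sprung out to within 3 mm (all of step 1 and all of step 4 and value of joint bail above 1.1 rad and linear speed of hammer below 0.02 m/s); the robot touches nothing.
It fails at once if the hammer is dropped (falls faster than 0.8 m/s while not held) (linear speed of hammer above 0.8 m/s and contact force between the fingers and hammer below 0.3 N).
It fails at once if a bystander (tiffin, torch, pliers, tumbler, jar or oil bottle) is shoved more than 30 mm (distance of any of tiffin, torch, pliers, tumbler, jar, oil from where it was at the start of the episode above 0.03 m).
It fails at once if the tumbler, jar or oil bottle is knocked over (angle between any of tumbler, jar, oil's own z axis and vertical above 0.5 rad).
It also fails if it takes over 70 s, if anything falls off the work surface, if the arm or the gripper's body presses on something with over 40 N, if the wrist force passes 120 N, or if a joint passes its speed limit or range.

### The arm

A 6-joint arm with a two-finger parallel gripper is mounted at the origin on the work surface. World frame = base frame: x ahead of the robot, y to its left, z up, the work surface at z = 0. Lengths are in m, angles in rad, forces in N, time in s.
With the tool pointing down it reaches from about 0.35 to 0.775 m from the base axis. Payload 5.5 kg.
Tool frame: the origin (TCP) lies between the finger pads; the fingertips stand 19 mm ahead of it and the grasp point (between the pads) is the TCP (env.tcp_to_tips is the distance from the TCP to the fingertips, in m); z points along the fingers, y is the direction in which the jaws open and shut (so a half turn about z gives the same grasp; the last joint's range is limited). The gripper opens to 85 mm and grips with 20 to 120 N. Pads are 22 mm wide; open, the fingers measure 114 mm over their backs; the gripper's body (76 mm by 85 mm) begins 54 mm behind the grasp point. The pads swing forward as they close: fully open they stand 13 mm farther back than shut.
Start: joints at [-1.453, 0.313, 0.046, 1.304, 0, 1.431], TCP at [0.147, -0.556, 0.25] pointing down, gripper open.
Joint ranges: [-2.76, 2.76], [-0.86, 1.69], [-1.03, 1.26], [-2.2, 2.34], [-1.47, 1.5], [-3.14, 3.14]. Speed limits (rad/s): [2.57, 2.57, 3.14, 3.14, 3.14, 3.14].

### API

Orientations are given as a unit quaternion [w, x, y, z].
In Python, from workcell import env, eyes, job gives the robot as it stands. The module is installed in compiled form; this text tells all that it offers.
- The arm moves only by the tool move_arm, never from a script. Its argument "commands" is a list of rows, each a list of 3 entries, a list of its own where there are three numbers: the shift along the world's x, y, z as a fraction of full scale, then the turn, a rotation vector about the world's x, y, z as a fraction of full scale, then the gripper command: -1 is shut, 1 is fully open, values between are in proportion. In form: [[[x, y, z], [wx, wy, wz], gripper], ...]. A call has 1 to 5 rows; each row shifts and turns the commanded pose from where the row before left it; what a row does not reach is not made up. Full scale, the value 1, is 0.04 m for a shift and 8 degrees for a turn. A row lasts 1/10 s, in which the tool goes at most 50 mm and 8.59 degrees, less where a joint would pass 70% of its speed; a pose out of reach is approached as far as the arm can. A call with a number of a shift or a turn outside -1 to 1 is refused whole. A call with a gripper value outside its range is refused whole. The fingers move at their own pace and stop on an object; "newtons" is the grip in N (left out, the last holds). Time passes only in rows, so rows that do not move let the fingers close. It gives the time, the measured TCP pose, the force and the opening at its end, in the units of the state.
- env.get_state(): the state, without advancing time (a new reading comes with each control period).
- eyes.read_camera(name): name is "side" or "top" or "wrist"; returns a dict with "frame" (384x512x3 uint8, red, green, blue), "mtx" (3x3 intrinsics, pixels), "camera_from_world" (4x4, takes a point from world to camera coordinates); the wrist camera has in their place "mount" (4x4, takes a point from camera to tool coordinates, whose origin is the TCP and whose axes are the flange's). Camera axes: x right, y down, z forward; pixel columns grow to the right and rows downward; lengths in m; the calibration is good to about 2 mm. A picture is of the moment at which its call begins: read the wrist's pose just before it. There is no depth.
- job.hand_in(): hands the job in, once; it reports no verdict.
The state is a dict: "clock": time; "joint_pos": joint angles; "qvel": joint speeds; "tau": joint torques, N m; "tcp_pos": TCP position; "orientation": TCP orientation; "wrist_force": force on the tool from outside, world axes, zero at the start; "ft_torque": the same for the moment, N m; "finger_gap": finger opening in m.
Only numpy, scipy, OpenCV 4.12 (cv2) and the standard library are available. Lean on these libraries where they do the work, as an engineer would, in place of code of your own. Each camera call takes 0.05 s, during which the arm holds its last target.

## Working session

There is one attempt and no reset: what is moved stays moved. The work goes in short steps, Python scripts to look and compute and a tool call to move; the robot and the scene stay as the last step left them, time stands still between calls to the robot, and variables do not carry over. Pictures are saved under pics/ and viewed, and the job is handed in when it is done.

Besides the shell and the picture viewer there is one more tool, called by a JSON object that holds its "name" and its "arguments", one argument or row to a line. move_arm: Moves the arm, as the interface text tells. Its arguments: {"type":"object","properties":{"commands":{"type":"array","items":{"type":"array"}},"newtons":{"type":"number"}},"required":["commands"]}

```bash
mkdir -p pics; python3 - <<'E'
from workcell import env, eyes, job
import cv2,numpy as np
print(env.get_state())
for n in ["side","top","wrist"]:
    r=eyes.read_camera(n); cv2.imwrite(f"pics/{n}0.png",cv2.cvtColor(r["frame"],cv2.COLOR_RGB2BGR))
    print(n,{k:np.round(v,4).tolist() for k,v in r.items() if k!="frame"})
E
```

```text
{'clock': 0.0, 'joint_pos': array([-1.45259754e+00,  3.13960375e-01,  4.49488694e-02,  1.30360372e+00,
        2.99617556e-05,  1.43119919e+00]), 'qvel': array([ 2.12836960e-04,  7.52706234e-05,  3.28517195e-04,  1.22554702e-04,
       -2.29423569e-04, -1.97950130e-04]), 'tau': array([-4.55573272e-04, -4.80627573e+01,  2.98532653e+01,  1.94623950e-02,
       -1.59985361e-04,  4.36499477e-06]), 'tcp_pos': array([ 0.14653814, -0.55550526,  0.24941931]), 'orientation': array([-9.09238476e-04,  9.91703745e-01,  1.28541260e-01,  2.47102044e-05]), 'wrist_force': array([-0.32224727, -1.0203456 , -0.50113845]), 'ft_torque': array([ 0.02979242,  0.00990533, -0.00911602]), 'finger_gap': 0.08556926065395504}
side {'mtx': [[469.5625, 0.0, 256.3252], [0.0, 469.5625, 193.7956], [0.0, 0.0, 1.0]], 'camera_from_world': [[-0.7016, -0.7124, -0.0153, 0.3301], [-0.3935, 0.4052, -0.8252, 0.2926], [0.5941, -0.5729, -0.5646, 1.0511], [0.0, 0.0, 0.0, 1.0]]}
top {'mtx': [[447.9462, 0.0, 252.2272], [0.0, 447.9462, 194.1103], [0.0, 0.0, 1.0]], 'camera_from_world': [[-0.0116, -0.9999, 0.0047, 0.005], [-0.9948, 0.0111, -0.1014, 0.5001], [0.1013, -0.0058, -0.9948, 1.3366], [0.0, 0.0, 0.0, 1.0]]}
wrist {'mtx': [[275.3543, 0.0, 255.96], [0.0, 275.3543, 193.3025], [0.0, 0.0, 1.0]], 'mount': [[-0.0001, -0.9496, -0.3134, 0.0818], [1.0, 0.0, -0.0004, 0.0005], [0.0004, -0.3134, 0.9496, -0.124], [0.0, 0.0, 0.0, 1.0]]}
```

View pics/side0.png

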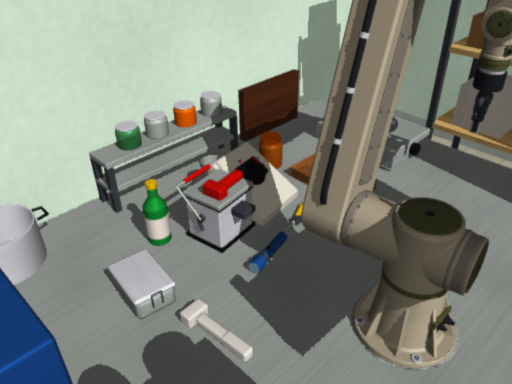

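View pics/top0.png

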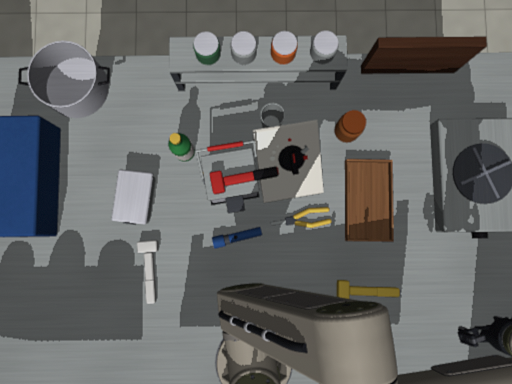

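View pics/wrist0.png

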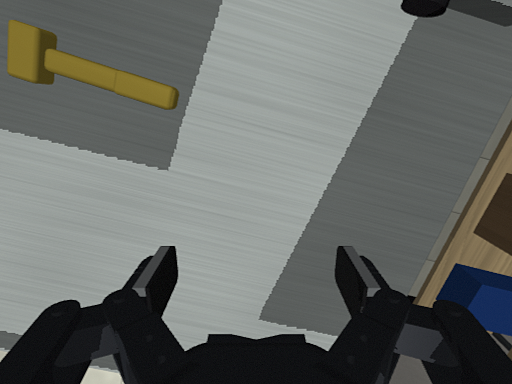

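```bash
cat > h.py <<'E'
import cv2,numpy as np
from scipy.spatial.transform import Rotation as R
def load():
    from workcell import env,eyes,job
    return env,eyes,job
CAM={}
def ray(cam,uv,env=None,pose=None):
    d=np.linalg.inv(cam["mtx"])@np.array([uv[0],uv[1],1.])
    if "camera_from_world" in cam:
        T=np.linalg.inv(cam["camera_from_world"])
    else:
        W=np.eye(4);p,q=pose;W[:3,:3]=R.from_quat([q[1],q[2],q[3],q[0]]).as_matrix();W[:3,3]=p
        T=W@cam["mount"]
    return T[:3,3],T[:3,:3]@d
def onz(cam,uv,z,pose=None):
    o,d=ray(cam,uv,pose=pose); return o+d*(z-o[2])/d[2]
def proj(cam,P,pose=None):
    P=np.append(P,1.)
    if "camera_from_world" in cam: M=np.asarray(cam["camera_from_world"])
    else:
        W=np.eye(4);p,q=pose;W[:3,:3]=R.from_quat([q[1],q[2],q[3],q[0]]).as_matrix();W[:3,3]=p
        M=np.linalg.inv(W@cam["mount"])
    c=(M@P)[:3]; c=np.asarray(cam["mtx"])@c; return c[:2]/c[2]
def crop(f,x0,y0,x1,y1,s,name):
    c=cv2.resize(f[y0:y1,x0:x1],None,fx=s,fy=s,interpolation=cv2.INTER_CUBIC); cv2.imwrite(name,cv2.cvtColor(c,cv2.COLOR_RGB2BGR))
E
python3 - <<'E'
from h import *
import pickle
env,eyes,job=load()
r=eyes.read_camera("top"); pickle.dump(r,open("top.pkl","wb"))
crop(r["frame"],180,85,340,205,5,"pics/topc.png")
crop(r["frame"],190,90,410,255,3.6,"pics/topd.png")
r=eyes.read_camera("side"); pickle.dump(r,open("side.pkl","wb"))
crop(r["frame"],160,130,320,250,5,"pics/sidec.png")
E
```

```text
(no output)
```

View pics/topc.png

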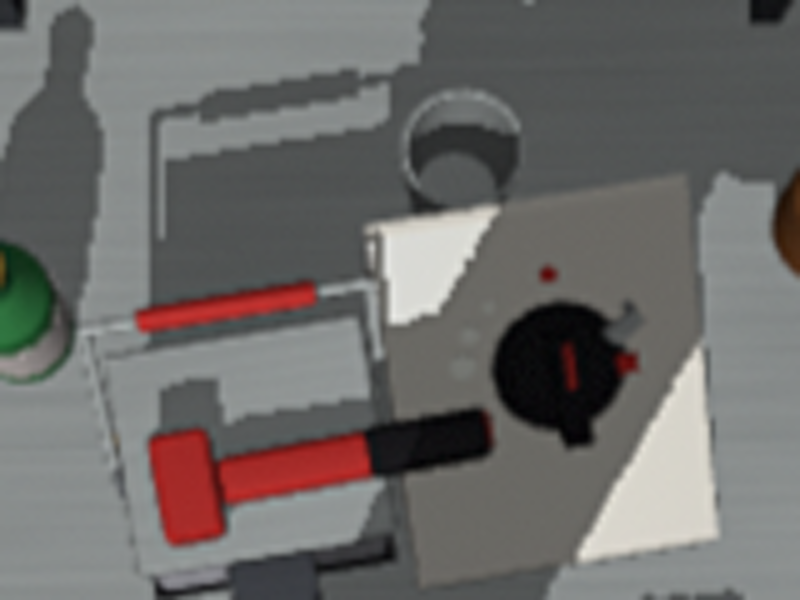

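View pics/topd.png

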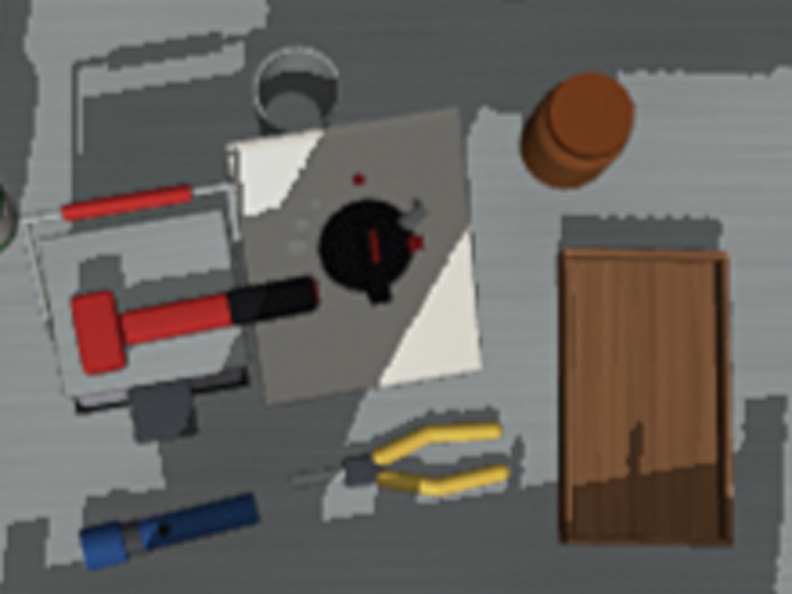

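View pics/sidec.png

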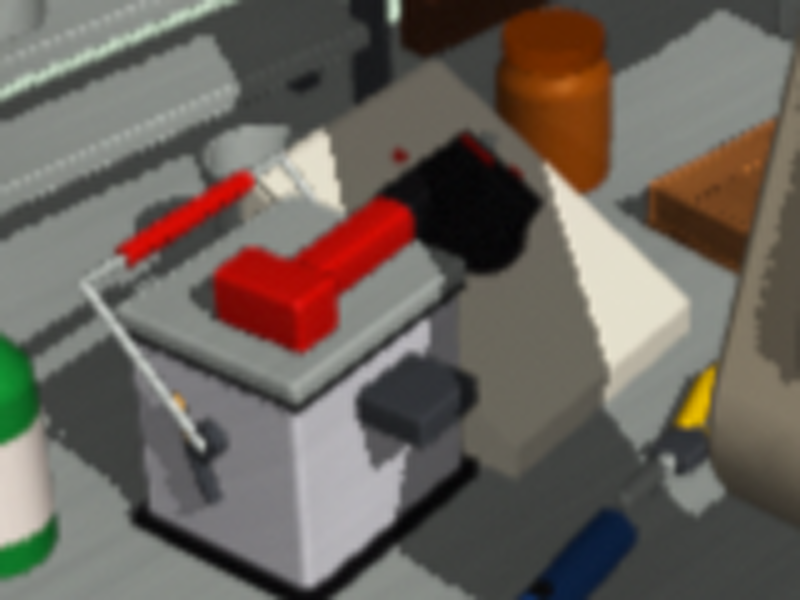

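```bash
python3 - <<'E'
from h import *
import pickle
t=pickle.load(open("top.pkl","rb"))
c=lambda u,v:(180+u/5,85+v/5)
d=lambda u,v:(190+u/3.6,90+v/3.6)
print("lid");L=[onz(t,c(*p),.15) for p in [(105,360),(360,318),(398,528),(137,572)]]
for p in L: print(p.round(4))
print("tray top .035");T=[onz(t,d(*p),.035) for p in [(560,252),(728,255),(732,544),(560,542)]]
for p in T: print(p.round(4))
print("center",np.mean(T,0))
print("panel back z131");B=[onz(t,c(*p),.131) for p in [(365,228),(688,175)]];print(np.round(B,4))
print("hammer");
for p in [(152,440),(205,432),(226,535),(172,545)]: print("head",onz(t,c(*p),.184).round(4))
for p in [(220,480),(370,453),(490,410),(495,448)]: print("handle",onz(t,c(*p),.176).round(4))
print("knob",onz(t,c(565,365),.12))
s=pickle.load(open("side.pkl","rb"))
e=lambda u,v:(160+u/5,130+v/5)
print("side lid",[onz(s,e(*p),.15).round(4) for p in [(118,308),(295,398),(462,280)]])
print("bar ends top", [ (onz(t,c(*p),.165)).round(4) for p in [(138,320),(315,292)]])
def tri(a,b):
    o1,d1=ray(t,a);o2,d2=ray(s,b)
    A=np.stack([d1,-d2],1);x=np.linalg.lstsq(A,o2-o1,rcond=None)[0]
    p,q=o1+d1*x[0],o2+d2*x[1];return (p+q)/2,np.linalg.norm(p-q)
print(tri(c(138,320),e(125,250)),tri(c(315,292),e(248,185)))
E
```

```text
lid
[0.5929 0.1414 0.15  ]
[ 0.6151 -0.0008  0.15  ]
[ 0.497  -0.0204  0.15  ]
[0.4742 0.1238 0.15  ]
tray top .035
[ 0.6004 -0.286   0.035 ]
[ 0.5963 -0.4283  0.035 ]
[ 0.3532 -0.421   0.035 ]
[ 0.3565 -0.278   0.035 ]
center [ 0.47660669 -0.35334606  0.035     ]
panel back z131
[[ 0.671  -0.0043  0.131 ]
 [ 0.6999 -0.189   0.131 ]]
hammer
head [0.5425 0.1124 0.184 ]
head [0.5465 0.0838 0.184 ]
head [0.4905 0.0728 0.184 ]
head [0.4854 0.1018 0.184 ]
handle [0.5214 0.0763 0.176 ]
handle [ 0.5353 -0.0052  0.176 ]
handle [ 0.5582 -0.0707  0.176 ]
handle [ 0.5373 -0.0731  0.176 ]
knob [ 0.59277856 -0.11761378  0.12      ]
side lid [array([0.5929, 0.145 , 0.15  ]), array([0.4653, 0.1322, 0.15  ]), array([4.82e-01, 2.00e-04, 1.50e-01])]
bar ends top [array([0.6122, 0.1216, 0.165 ]), array([0.6268, 0.024 , 0.165 ])]
(array([0.61243311, 0.12214084, 0.16684393]), np.float64(0.001813204474708251)) (array([0.62879324, 0.02453131, 0.15802155]), np.float64(0.0012209016155440551))
```

{"name": "move_arm", "arguments": {
  "commands": [
    [[0.6, 0.95, 0.3], [0, 0, 0.7], 0.6],
    [[0.6, 0.95, 0.3], [0, 0, 0.7], 0.6],
    [[0.6, 0.95, 0.3], [0, 0, 0.7], 0.6],
    [[0.6, 0.95, 0.2], [0, 0, 0.7], 0.6],
    [[0.6, 0.95, 0], [0, 0, 0.7], 0.6]
  ]
}}

```text
clock: 0.75
tcp_pos: [0.2674, -0.365, 0.2955]
orientation: [0.001, 0.931, 0.366, 0.0]
wrist_force: [0.7, -0.6, 0.1]
finger_gap: 0.0682
```

{"name": "move_arm", "arguments": {
  "commands": [
    [[0.6, 0.95, 0], [0, 0, 0.7], 0.6],
    [[0.6, 0.95, 0], [0, 0, 0.7], 0.6],
    [[0.6, 0.95, 0], [0, 0, 0.7], 0.6],
    [[0.6, 0.95, 0], [0, 0, 0.7], 0.6],
    [[0.6, 0.95, 0], [0, 0, 0.7], 0.6]
  ]
}}

```text
clock: 1.25
tcp_pos: [0.3872, -0.1743, 0.2945]
orientation: [0.0, 0.814, 0.581, 0.0]
wrist_force: [1.2, -0.7, -0.3]
finger_gap: 0.0685
```

{"name": "move_arm", "arguments": {
  "commands": [
    [[0.6, 0.95, 0], [0, 0, 0.7], 0.6],
    [[0.6, 0.95, 0], [0, 0, 0.7], 0.6],
    [[0.6, 0.95, 0], [0, 0, 0.7], 0.6],
    [[0.2, 0.5, 0], [0, 0, 0.7], 0.6],
    [[0, 0, 0], [0, 0, 0.7], 0.6]
  ]
}}

```text
clock: 1.75
tcp_pos: [0.4674, -0.0393, 0.2941]
orientation: [-0.0, 0.648, 0.762, 0.0]
wrist_force: [0.4, -0.5, 1.0]
finger_gap: 0.0682
```

```bash
cat > look.py <<'E'
from h import *
import pickle,sys
env,eyes,job=load()
n=sys.argv[1];tag=sys.argv[2]
s=env.get_state()
r=eyes.read_camera(n); r["pose"]=(s["tcp_pos"],s["orientation"]);pickle.dump(r,open(tag+".pkl","wb"))
q=s["orientation"];M=R.from_quat([q[1],q[2],q[3],q[0]]).as_matrix()
print(s["clock"],s["tcp_pos"].round(4),"x",M[:,0].round(3),"y",M[:,1].round(3),"z",M[:,2].round(3),s["joint_pos"].round(3),s["wrist_force"].round(1),round(s["finger_gap"],4))
if len(sys.argv)>3:
    a=list(map(int,sys.argv[3:7]));crop(r["frame"],*a,min(800/(a[2]-a[0]),600/(a[3]-a[1])),f"pics/{tag}.png")
else: crop(r["frame"],0,0,512,384,1.5625,f"pics/{tag}.png")
E
python3 look.py wrist w1
```

```text
1.75 [ 0.4674 -0.0393  0.2941] x [-0.161  0.987  0.001] y [0.987 0.161 0.   ] z [ 0.     0.001 -1.   ] [-2.560e-01  9.700e-02 -1.190e-01  1.355e+00  1.000e-03  1.153e+00] [ 0.4 -0.5  1. ] 0.0682
```

View pics/w1.png

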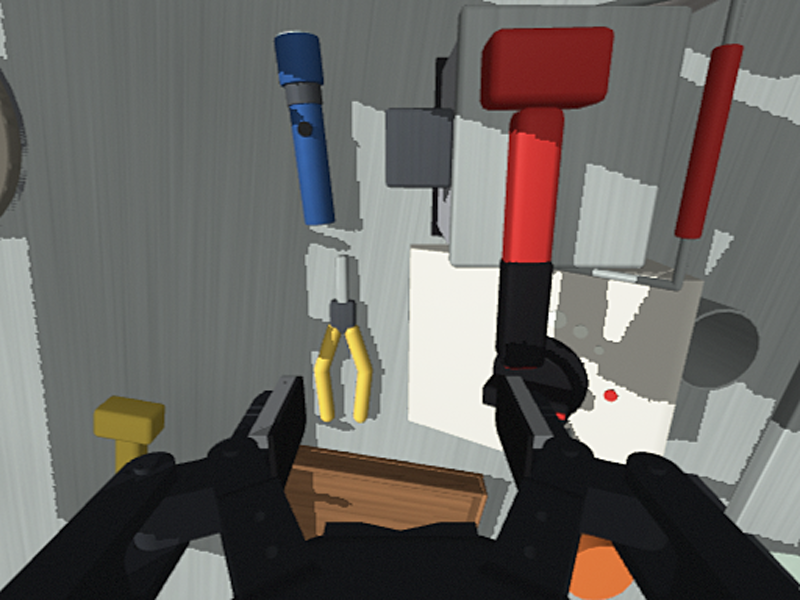

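```bash
python3 - <<'E'
from h import *
import pickle
w=pickle.load(open("w1.pkl","rb"));f=lambda u,v,z:onz(w,(u/1.5625,v/1.5625),z,w["pose"]).round(4)
a=f(511,180,.176);b=f(556,180,.176);c=f(503,258,.176);d=f(551,258,.176)
print(a,b,c,d,np.linalg.norm(a-b)); m1=(a+b)/2;m2=(c+d)/2;v=m1-m2;print("ang",np.arctan2(v[1],v[0]),m1,m2)
print("head top",[f(*p,.184) for p in [(495,28),(613,28),(607,98),(483,108)]])
print("handle end",f(498,362,.176),f(545,362,.176))
print("lid",[f(*p,.15) for p in [(460,8),(692,8),(450,265),(677,272)]])
print("bar",[f(*p,.165) for p in [(728,45),(690,238)]])
print("tray near edge",[f(*p,.035) for p in [(487,478)]])
E
```

```text
[0.5168 0.0397 0.176 ] [0.5409 0.0436 0.176 ] [ 0.5227 -0.003   0.176 ] [0.5499 0.0014 0.176 ] 0.024413520843991357
ang 1.7445276658657036 [0.52885 0.04165 0.176  ] [ 0.5363 -0.0008  0.176 ]
head top [array([0.4906, 0.106 , 0.184 ]), array([0.5458, 0.1151, 0.184 ]), array([0.5524, 0.0855, 0.184 ]), array([0.4927, 0.0712, 0.184 ])]
handle end [ 0.5351 -0.0677  0.176 ] [ 0.564 -0.063  0.176]
lid [array([0.4751, 0.1217, 0.15  ]), array([0.5978, 0.1417, 0.15  ]), array([ 0.4976, -0.0175,  0.15  ]), array([0.6424, 0.0014, 0.15  ])]
bar [array([0.6144, 0.1234, 0.165 ]), array([0.6321, 0.0246, 0.165 ])]
tray near edge [array([ 0.6019, -0.2678,  0.035 ])]
```

{"name": "move_arm", "arguments": {
  "commands": [
    [[0.8, 0.85, 0], [0, 0, 0], 0.4],
    [[0.8, 0.88, 0], [0, 0, 0.1], 0.4],
    [[0, 0, -0.8], [0, 0, 0], 0.4],
    [[0, 0, -0.8], [0, 0, 0], 0.4],
    [[0, 0, 0], [0, 0, 0], 0.4]
  ]
}}

```text
clock: 2.3
tcp_pos: [0.5278, 0.0274, 0.226]
orientation: [-0.004, 0.646, 0.763, -0.002]
wrist_force: [0.7, -0.1, -0.4]
finger_gap: 0.0598
```

```bash
python3 look.py wrist w2
```

```text
2.3 [0.5278 0.0274 0.226 ] x [-0.165  0.986  0.002] y [ 0.986  0.165 -0.008] z [-0.009  0.001 -1.   ] [-0.1    0.239 -0.114  1.226 -0.     1.305] [ 0.7 -0.1 -0.4] 0.0598
```

View pics/w2.png

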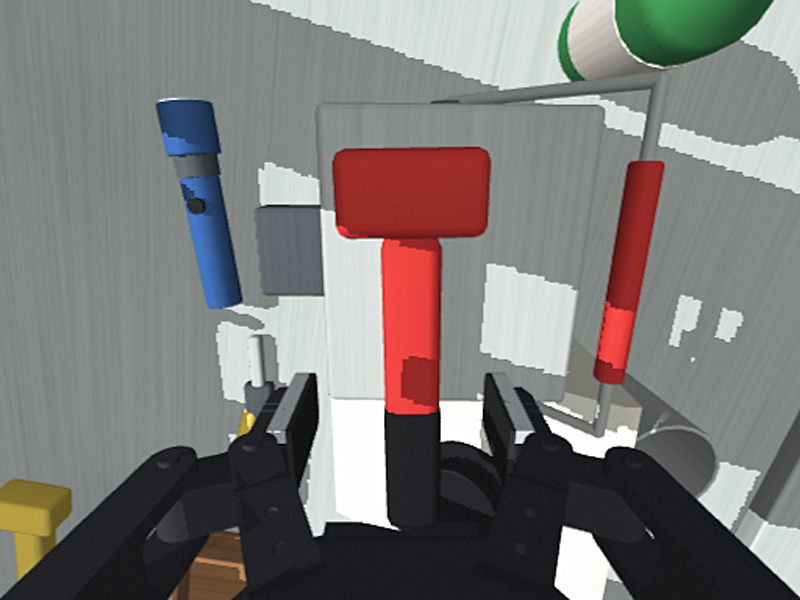

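{"name": "move_arm", "arguments": {
  "commands": [
    [[0, 0, -0.6], [0, 0, 0], 0.4],
    [[0, 0, -0.5], [0, 0, 0], 0.4],
    [[0, 0, 0], [0, 0, 0], 0.4],
    [[0, 0, 0], [0, 0, 0], 0.4]
  ]
}}

```text
clock: 2.75
tcp_pos: [0.5312, 0.0267, 0.1881]
orientation: [0.001, 0.646, 0.763, 0.0]
wrist_force: [0.3, -0.1, 0.8]
finger_gap: 0.0601
```

{"name": "move_arm", "arguments": {
  "commands": [
    [[0, 0.1, -0.4], [0, 0, 0], 0.4],
    [[0, 0, 0], [0, 0, 0], 0.4],
    [[0, 0, 0], [0, 0, 0], -1],
    [[0, 0, 0], [0, 0, 0], -1],
    [[0, 0, 0], [0, 0, 0], -1]
  ],
  "newtons": 60
}}

```text
clock: 3.25
tcp_pos: [0.5315, 0.031, 0.1719]
orientation: [0.001, 0.646, 0.764, 0.001]
wrist_force: [0.4, 0.2, 8.5]
finger_gap: 0.025
```

{"name": "move_arm", "arguments": {
  "commands": [
    [[0, 0, 0], [0, 0, 0], -1],
    [[0, 0, 0], [0, 0, 0], -1],
    [[0, 0, 0.2], [0, 0, 0], -1],
    [[0, 0, 0.4], [0, 0, 0], -1],
    [[0, 0, 0.4], [0, 0, 0], -1]
  ]
}}

```text
clock: 3.75
tcp_pos: [0.5299, 0.0312, 0.2105]
orientation: [-0.001, 0.646, 0.764, -0.001]
wrist_force: [0.7, -0.7, -1.9]
finger_gap: 0.0251
```

```bash
python3 look.py wrist w3
```

```text
3.75 [0.5299 0.0312 0.2105] x [-0.166  0.986  0.   ] y [ 0.986  0.166 -0.002] z [-0.002  0.    -1.   ] [-0.092  0.245 -0.145  1.183 -0.     1.311] [ 0.7 -0.7 -1.9] 0.0251
```

View pics/w3.png

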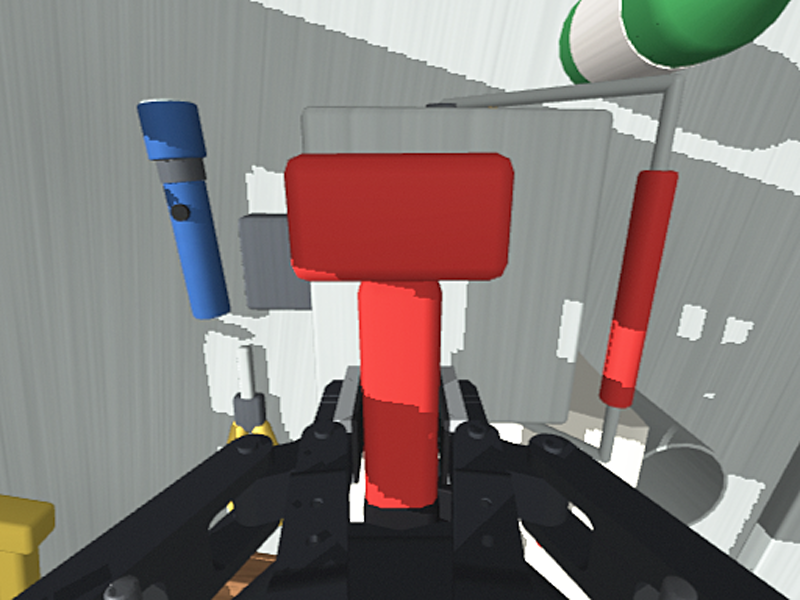

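{"name": "move_arm", "arguments": {
  "commands": [
    [[0, 0, 0.8], [0, 0, 0], -1],
    [[0, -0.3, 0.8], [0, 0, 0.2], -1],
    [[-0.13, -0.6, 0], [0, 0, 0.6], -1],
    [[-0.13, -0.8, 0], [0, 0, 0.8], -1],
    [[-0.13, -0.8, 0], [0, 0, 0.8], -1]
  ]
}}

```text
clock: 4.3
tcp_pos: [0.5147, -0.0695, 0.2743]
orientation: [-0.0, 0.507, 0.862, 0.0]
wrist_force: [0.4, 0.5, -2.1]
finger_gap: 0.0251
```

{"name": "move_arm", "arguments": {
  "commands": [
    [[-0.13, -0.8, 0], [0, 0, 0.8], -1],
    [[-0.13, -0.8, 0], [0, 0, 0.8], -1],
    [[-0.13, -0.8, 0], [0, 0, 0.8], -1],
    [[-0.13, -0.8, 0], [0, 0, 0.8], -1],
    [[-0.13, -0.8, 0], [0, 0, 0.8], -1]
  ]
}}

```text
clock: 4.8
tcp_pos: [0.4884, -0.23, 0.2739]
orientation: [-0.0, 0.25, 0.968, 0.0]
wrist_force: [0.3, -0.8, -2.2]
finger_gap: 0.025
```

{"name": "move_arm", "arguments": {
  "commands": [
    [[-0.13, -0.8, 0], [0, 0, 0.8], -1],
    [[-0.13, -0.8, 0], [0, 0, 0.8], -1],
    [[-0.13, -0.6, 0], [0, 0, 0.8], -1],
    [[-0.1, -0.4, 0], [0, 0, 0.6], -1],
    [[0, 0, 0], [0, 0, 0], -1]
  ]
}}

```text
clock: 5.3
tcp_pos: [0.4686, -0.3349, 0.2734]
orientation: [-0.001, 0.047, 0.999, 0.0]
wrist_force: [-0.7, 0.0, -2.6]
finger_gap: 0.0246
```

```bash
python3 look.py wrist w4; python3 look.py top t4 190 90 510 330
```

```text
5.3 [ 0.4686 -0.3349  0.2734] x [-0.996  0.093  0.001] y [0.093 0.996 0.   ] z [-0.001  0.    -1.   ] [-0.76   0.311  0.1    1.36  -0.    -0.666] [-0.7  0.  -2.6] 0.0246
5.35 [ 0.4688 -0.3335  0.2736] x [-0.996  0.094  0.001] y [0.094 0.996 0.001] z [-0.001  0.001 -1.   ] [-0.758  0.31   0.099  1.361  0.    -0.664] [ 0.3  0.4 -1.6] 0.0251
```

View pics/w4.png

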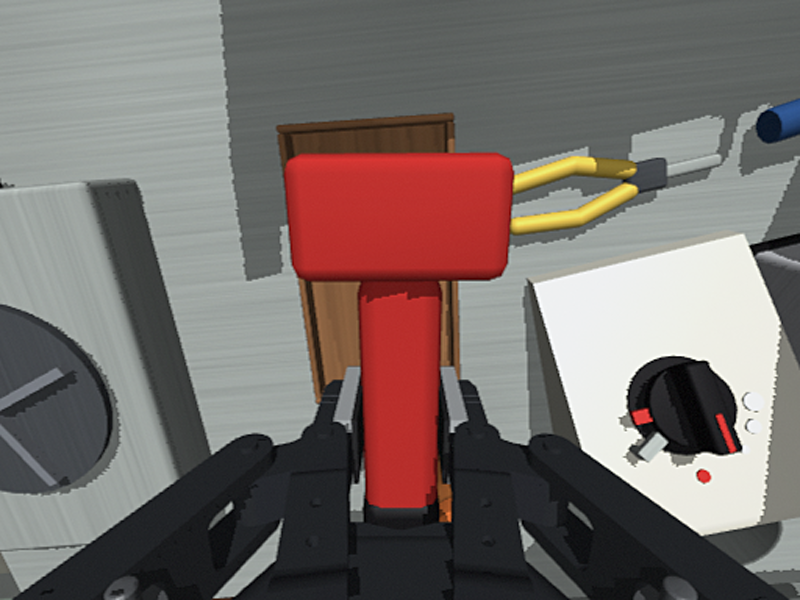

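View pics/t4.png

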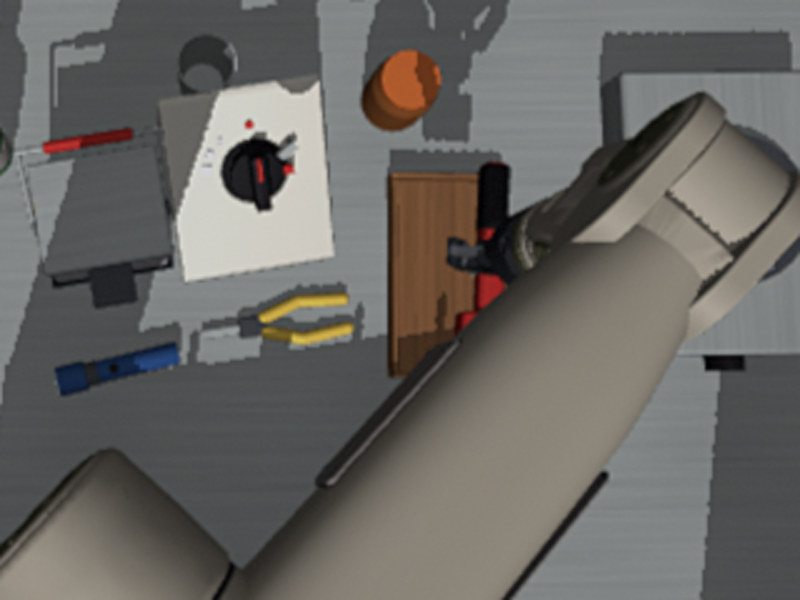

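```bash
python3 - <<'E'
from h import *
import pickle
w=pickle.load(open("w4.pkl","rb"));f=lambda u,v,z:onz(w,(u/1.5625,v/1.5625),z,w["pose"]).round(4)
print("tray front",f(278,126,.035),f(455,114,.035)," left edge",f(461,365,.035),"right edge",f(318,400,.035))
E
```

```text
tray front [ 0.3557 -0.4198  0.035 ] [ 0.36   -0.2816  0.035 ]  left edge [ 0.5759 -0.2875  0.035 ] right edge [ 0.6002 -0.426   0.035 ]
```

{"name": "move_arm", "arguments": {
  "commands": [
    [[-0.06, -0.5, -0.5], [0, 0, 0.4], -1],
    [[0, 0, -1], [0, 0, 0], -1],
    [[0, 0, -1], [0, 0, 0], -1],
    [[0, 0, -1], [0, 0, 0], -1],
    [[0, 0, -0.9], [0, 0, 0], -1]
  ]
}}

```text
clock: 5.9
tcp_pos: [0.4669, -0.3511, 0.0966]
orientation: [-0.0, 0.018, 1.0, 0.001]
wrist_force: [0.2, -0.0, -2.2]
finger_gap: 0.0247
```

{"name": "move_arm", "arguments": {
  "commands": [
    [[0, 0, -0.5], [0, 0, 0], -1],
    [[0, 0, 0], [0, 0, 0], -1]
  ]
}}

```text
clock: 6.1
tcp_pos: [0.4652, -0.3495, 0.0748]
orientation: [-0.003, 0.017, 1.0, 0.003]
wrist_force: [-0.2, 1.2, -2.2]
finger_gap: 0.0248
```

```bash
python3 look.py wrist w5
```

```text
6.1 [ 0.4652 -0.3495  0.0748] x [-0.999  0.035  0.005] y [0.035 0.999 0.005] z [-0.005  0.006 -1.   ] [-0.782  0.441 -0.215  0.923  0.    -0.748] [-0.2  1.2 -2.2] 0.0248
```

View pics/w5.png

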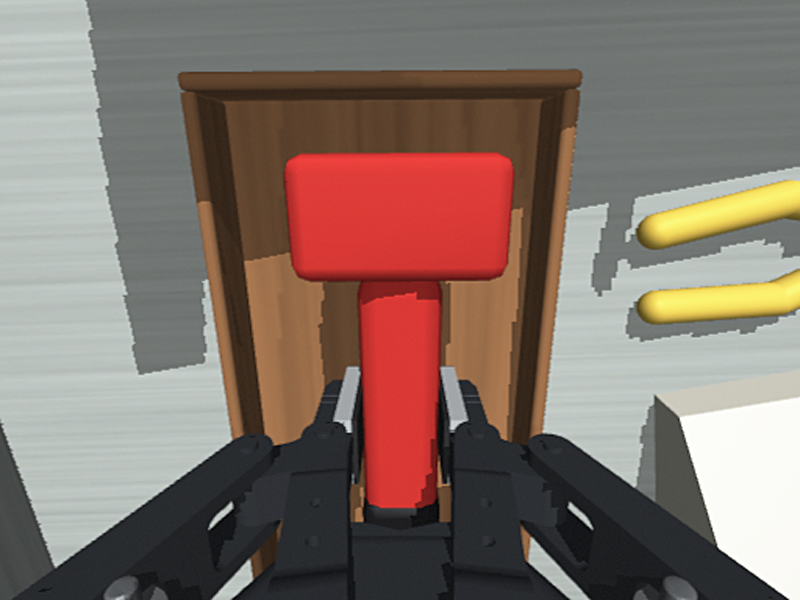

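{"name": "move_arm", "arguments": {
  "commands": [
    [[0, 0, -0.5], [0, 0, 0], -1],
    [[0, 0, -0.4], [0, 0, 0], -1],
    [[0, 0, 0], [0, 0, 0], -1],
    [[0, 0, 0], [0, 0, 0], -1]
  ]
}}

```text
clock: 6.55
tcp_pos: [0.4678, -0.3531, 0.044]
orientation: [0.001, 0.018, 1.0, -0.001]
wrist_force: [0.4, -0.4, -1.6]
finger_gap: 0.0246
```

{"name": "move_arm", "arguments": {
  "commands": [
    [[0, 0, -0.25], [0, 0, 0], -1],
    [[0, 0, 0], [0, 0, 0], -1],
    [[0, 0, -0.1], [0, 0, 0], -1],
    [[0, 0, 0], [0, 0, 0], -1]
  ]
}}

```text
clock: 6.95
tcp_pos: [0.4669, -0.3528, 0.0281]
orientation: [-0.0, 0.018, 1.0, 0.0]
wrist_force: [0.5, -0.1, -3.4]
finger_gap: 0.0249
```

{"name": "move_arm", "arguments": {
  "commands": [
    [[0, 0, -0.05], [0, 0, 0], -1],
    [[0, 0, 0], [0, 0, 0], -1]
  ]
}}

```text
clock: 7.15
tcp_pos: [0.467, -0.3529, 0.028]
orientation: [0.0, 0.018, 1.0, -0.0]
wrist_force: [-2.6, 2.2, 9.7]
finger_gap: 0.0246
```

Contact (+10 N). Release gently.

{"name": "move_arm", "arguments": {
  "commands": [
    [[0, 0, 0], [0, 0, 0], -0.2],
    [[0, 0, 0], [0, 0, 0], -0.1],
    [[0, 0, 0], [0, 0, 0], 0.1],
    [[0, 0, 0], [0, 0, 0], 0.1],
    [[0, 0, 0], [0, 0, 0], 0.1]
  ]
}}

```text
clock: 7.65
tcp_pos: [0.467, -0.3528, 0.0262]
orientation: [-0.0, 0.018, 1.0, 0.0]
wrist_force: [0.0, -0.2, -0.2]
finger_gap: 0.0469
```

{"name": "move_arm", "arguments": {
  "commands": [
    [[0, 0, 0.3], [0, 0, 0], 0.1],
    [[0, 0, 0.8], [0, 0, 0], 0.1],
    [[0, 0, 1], [0, 0, 0], 0.1],
    [[0, 0, 1], [0, 0, 0], 0.1],
    [[0, 0, 1], [0, 0, 0], 0.1]
  ]
}}

```text
clock: 8.15
tcp_pos: [0.4668, -0.3527, 0.1928]
orientation: [0.0, 0.018, 1.0, -0.0]
wrist_force: [-0.1, -0.3, 0.2]
finger_gap: 0.0468
```

```bash
python3 look.py wrist w6
```

```text
8.15 [ 0.4668 -0.3527  0.1928] x [-0.999  0.035 -0.   ] y [ 0.035  0.999 -0.   ] z [ 0. -0. -1.] [-0.784  0.354 -0.038  1.178  0.    -0.749] [-0.1 -0.3  0.2] 0.0468
```

View pics/w6.png

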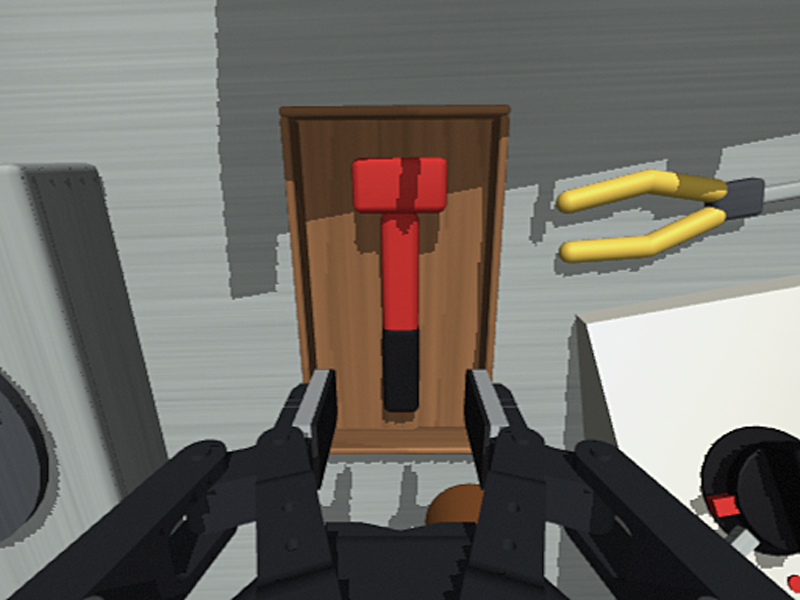

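{"name": "move_arm", "arguments": {
  "commands": [
    [[0, 0, 1], [0, 0, 0], -1],
    [[0.2, 0.5, 0.9], [0, 0, 0.1], -1],
    [[0.4, 0.9, 0.2], [0, 0, 0.12], -1],
    [[0.4, 0.9, 0], [0, 0, 0.12], -1],
    [[0.4, 0.9, 0], [0, 0, 0.12], -1]
  ]
}}

```text
clock: 8.7
tcp_pos: [0.5236, -0.2239, 0.2759]
orientation: [0.001, -0.014, 1.0, -0.001]
wrist_force: [1.2, -0.8, -0.3]
finger_gap: 0.0003
```

{"name": "move_arm", "arguments": {
  "commands": [
    [[0.4, 0.9, 0], [0, 0, 0.12], -1],
    [[0.4, 0.9, 0], [0, 0, 0.12], -1],
    [[0.4, 0.9, 0], [0, 0, 0.12], -1],
    [[0.4, 0.9, 0], [0, 0, 0.12], -1],
    [[0.4, 0.9, 0], [0, 0, 0.12], -1]
  ]
}}

```text
clock: 9.2
tcp_pos: [0.6034, -0.0432, 0.2752]
orientation: [0.0, -0.057, 0.998, -0.0]
wrist_force: [0.8, -0.1, 0.8]
finger_gap: -0.0
```

{"name": "move_arm", "arguments": {
  "commands": [
    [[0.4, 0.9, 0], [0, 0, 0.12], -1],
    [[0.4, 0.9, 0], [0, 0, 0.12], -1],
    [[0.3, 0.9, 0], [0, 0, 0.12], -1],
    [[0, 0.4, 0], [0, 0, 0.1], -1],
    [[0, 0, 0], [0, 0, 0], -1]
  ]
}}

```text
clock: 9.7
tcp_pos: [0.6467, 0.0814, 0.2745]
orientation: [-0.0, -0.09, 0.996, 0.0]
wrist_force: [-0.4, -1.1, -0.2]
finger_gap: 0.0002
```

```bash
python3 look.py wrist w7
```

```text
9.7 [0.6467 0.0814 0.2745] x [-0.984 -0.18   0.   ] y [-0.18   0.984  0.   ] z [-0.  0. -1.] [ 0.002  0.468  0.333  1.436  0.    -0.178] [-0.4 -1.1 -0.2] 0.0002
```

View pics/w7.png

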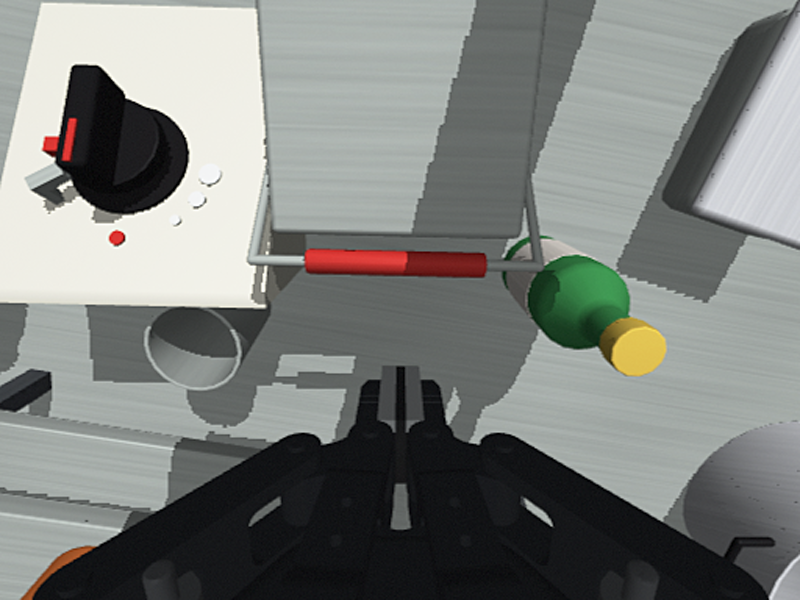

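```bash
python3 - <<'E'
from h import *
import pickle
w=pickle.load(open("w7.pkl","rb"));f=lambda u,v,z:onz(w,(u/1.5625,v/1.5625),z,w["pose"]).round(4)
print("oil cap",f(637,348,.19),"bar",f(306,262,.164),f(486,264,.164),"tumbler rim",f(192,348,.105),"lid back",f(275,233,.15),f(518,236,.15))
E
```

```text
oil cap [0.6391 0.2074 0.19  ] bar [0.6311 0.0251 0.164 ] [0.6143 0.1241 0.164 ] tumbler rim [ 0.7275 -0.0615  0.105 ] lid back [0.621  0.0031 0.15  ] [0.5976 0.1417 0.15  ]
```

{"name": "move_arm", "arguments": {
  "commands": [
    [[0.2, 0, -0.4], [0, 0, 0], -1],
    [[0, 0, -0.8], [0, 0, 0], -1],
    [[0, 0, -0.8], [0, 0, 0], -1],
    [[0, 0, -0.6], [0, 0, 0], -1],
    [[0, 0, 0], [0, 0, 0], -1]
  ]
}}

```text
clock: 10.25
tcp_pos: [0.6522, 0.0772, 0.1651]
orientation: [-0.004, -0.087, 0.996, 0.0]
wrist_force: [-0.8, -0.2, -0.2]
finger_gap: -0.0
```

```bash
python3 look.py wrist w8; python3 look.py side s8 130 120 350 285
```

```text
10.25 [0.6522 0.0772 0.1651] x [-0.985 -0.173  0.008] y [-0.173  0.985  0.001] z [-0.009 -0.    -1.   ] [-0.004  0.512  0.137  1.204 -0.    -0.178] [-0.8 -0.2 -0.2] -0.0
10.3 [0.6535 0.0774 0.1678] x [-0.985 -0.174  0.005] y [-0.174  0.985  0.001] z [-0.005 -0.    -1.   ] [-0.004  0.51   0.141  1.206 -0.    -0.178] [-0.6 -0.2 -0.2] -0.0
```

View pics/w8.png

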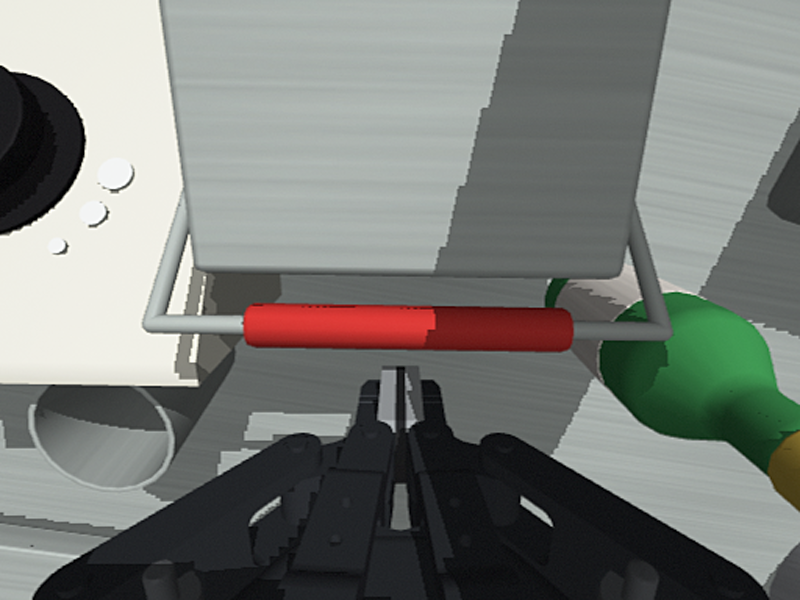

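View pics/s8.png

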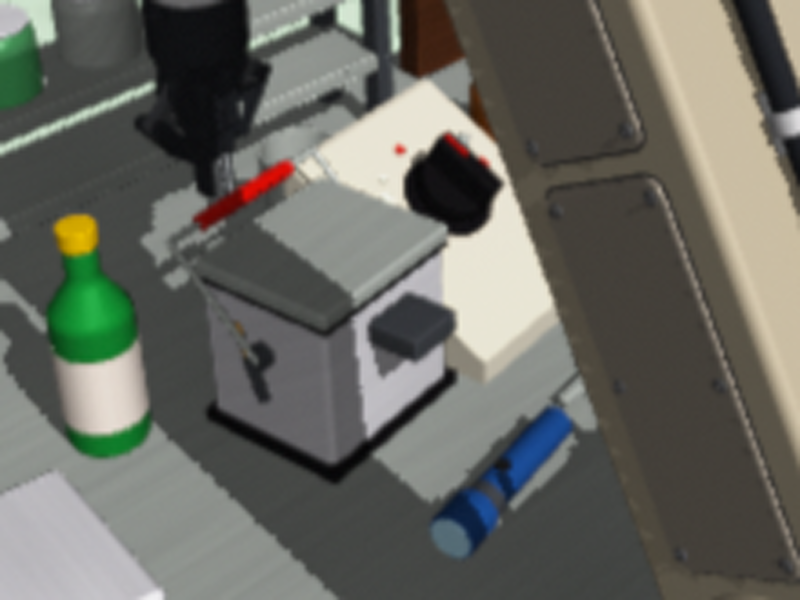

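{"name": "move_arm", "arguments": {
  "commands": [
    [[-0.32, -0.05, 0.05], [0, 0, 0], -1],
    [[-0.35, -0.06, 0.28], [0, 0, 0], -1],
    [[-0.25, -0.04, 0.14], [0, 0, 0], -1],
    [[-0.25, -0.04, 0.14], [0, 0, 0], -1],
    [[0, 0, 0], [0, 0, 0], -1]
  ]
}}

```text
clock: 10.85
tcp_pos: [0.6099, 0.0711, 0.1986]
orientation: [0.004, -0.088, 0.996, -0.0]
wrist_force: [3.8, 1.4, 3.5]
finger_gap: 0.0
```

```bash
python3 look.py wrist w9
```

```text
10.85 [0.6099 0.0711 0.1986] x [-0.984 -0.175 -0.007] y [-0.175  0.985 -0.001] z [ 0.007 -0.    -1.   ] [-0.015  0.401  0.046  1.208  0.    -0.191] [3.8 1.4 3.5] 0.0
```

View pics/w9.png

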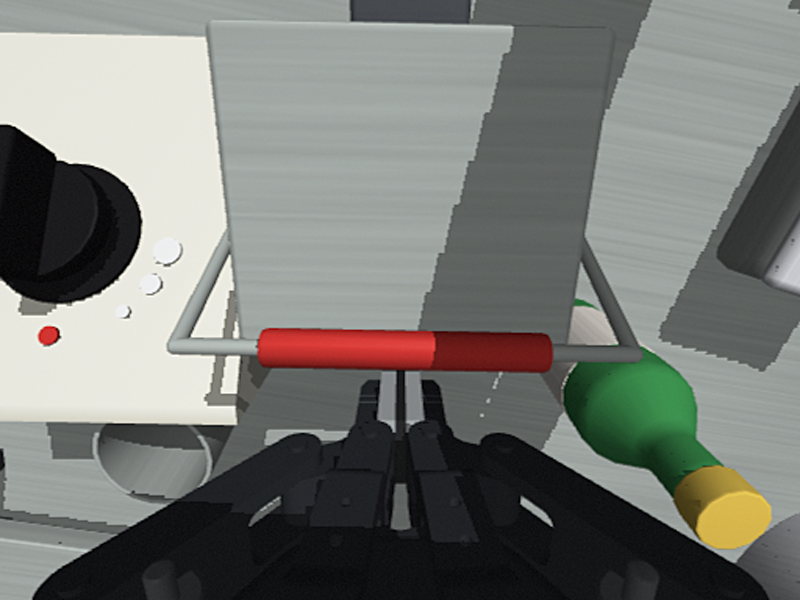

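{"name": "move_arm", "arguments": {
  "commands": [
    [[-0.25, -0.04, -0.05], [0, 0, 0], -1],
    [[-0.25, -0.04, 0.05], [0, 0, 0], -1],
    [[-0.25, -0.04, 0.05], [0, 0, 0], -1],
    [[0, 0, 0], [0, 0, 0], -1]
  ]
}}

```text
clock: 11.3
tcp_pos: [0.5761, 0.0666, 0.1966]
orientation: [-0.001, -0.088, 0.996, 0.0]
wrist_force: [0.9, 0.0, 0.1]
finger_gap: 0.0001
```

{"name": "move_arm", "arguments": {
  "commands": [
    [[-0.25, -0.04, 0.02], [0, 0, 0], -1],
    [[-0.25, -0.04, 0], [0, 0, 0], -1],
    [[-0.25, -0.04, 0], [0, 0, 0], -1],
    [[0, 0, 0], [0, 0, 0], -1]
  ]
}}

```text
clock: 11.7
tcp_pos: [0.5461, 0.0618, 0.1973]
orientation: [-0.001, -0.088, 0.996, 0.0]
wrist_force: [0.5, 0.1, -0.9]
finger_gap: 0.0001
```

```bash
python3 look.py wrist w10
```

```text
11.7 [0.5461 0.0618 0.1973] x [-0.984 -0.176  0.002] y [-0.176  0.984  0.   ] z [-0.002  0.    -1.   ] [-0.033  0.287 -0.121  1.165 -0.    -0.21 ] [ 0.5  0.1 -0.9] 0.0001
```

View pics/w10.png

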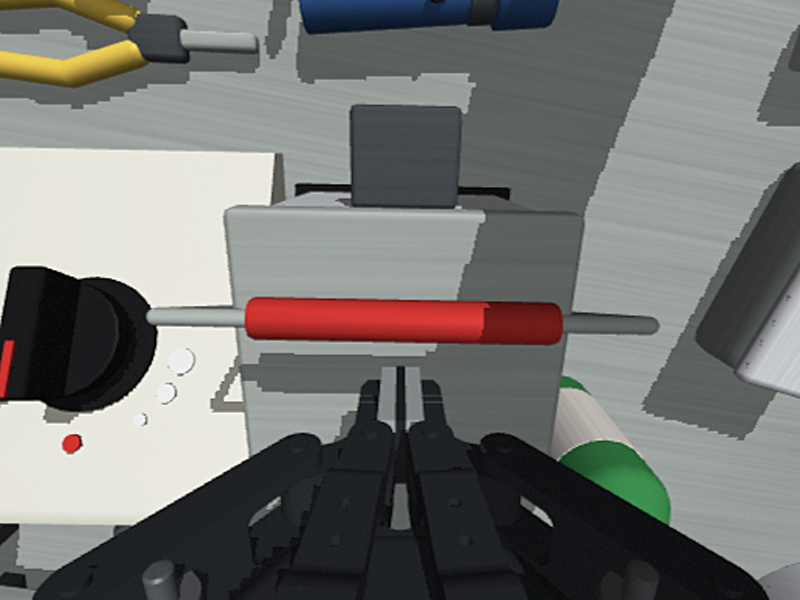

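{"name": "move_arm", "arguments": {
  "commands": [
    [[0, 0, 0.1], [0, 0, 0], -1],
    [[0, 0, 0], [0, 0, 0], -1],
    [[0, 0, 0], [0, 0, 0], -1]
  ]
}}

```text
clock: 12.05
tcp_pos: [0.5486, 0.062, 0.2017]
orientation: [0.0, -0.088, 0.996, 0.0]
wrist_force: [-1.2, -0.0, -0.6]
finger_gap: 0.0005
```

```bash
python3 look.py wrist w11
```

```text
12.05 [0.5486 0.062  0.2017] x [-0.984 -0.176 -0.001] y [-0.176  0.984 -0.   ] z [ 0.001  0.    -1.   ] [-0.033  0.287 -0.11   1.173  0.    -0.21 ] [-1.2 -0.  -0.6] 0.0005
```

View pics/w11.png

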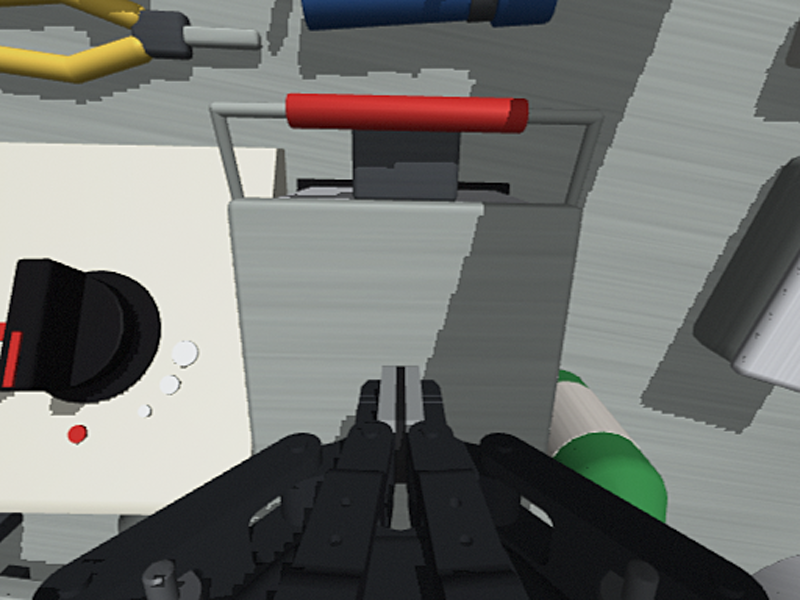

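{"name": "move_arm", "arguments": {
  "commands": [
    [[0, 0, 0.8], [0, 0, 0], -1],
    [[0, -0.3, 0.7], [0, 0, 0], -1],
    [[-0.1, -0.9, 0], [0.15, -0.9, 0], 0.2],
    [[-0.1, -0.9, 0], [0.15, -0.9, 0], 0.2],
    [[-0.1, -0.9, 0], [0.15, -0.9, 0], 0.2]
  ]
}}

```text
clock: 12.6
tcp_pos: [0.5371, -0.0591, 0.2626]
orientation: [0.193, -0.088, 0.977, 0.014]
wrist_force: [0.5, -1.7, -0.0]
finger_gap: 0.0434
```

{"name": "move_arm", "arguments": {
  "commands": [
    [[-0.1, -0.9, 0], [0.15, -0.9, 0], 0.2],
    [[-0.05, -0.9, -0.3], [0, 0, 0], 0.2],
    [[0, 0, -0.3], [0, 0, 0], 0.2],
    [[0, 0, 0], [0, 0, 0], 0.2],
    [[0, 0, 0], [0, 0, 0], 0.2]
  ]
}}

```text
clock: 13.1
tcp_pos: [0.5301, -0.1299, 0.2375]
orientation: [0.251, -0.085, 0.964, 0.02]
wrist_force: [0.3, -0.2, 0.1]
finger_gap: 0.0512
```

```bash
python3 look.py wrist w12
```

```text
13.1 [ 0.5301 -0.1299  0.2375] x [-0.859 -0.155 -0.487] y [-0.175  0.985 -0.005] z [ 0.481  0.081 -0.873] [-0.559 -0.054 -0.53   0.699  0.329 -0.669] [ 0.3 -0.2  0.1] 0.0512
```

View pics/w12.png

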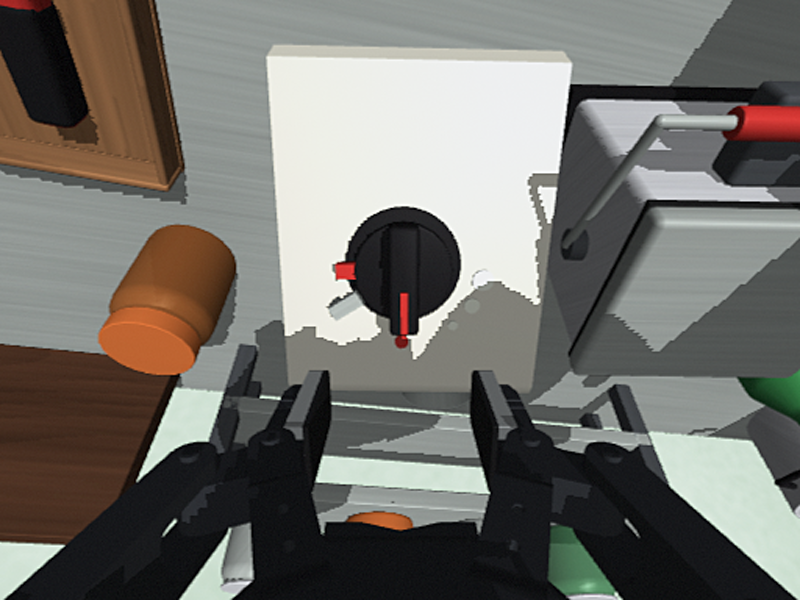

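```bash
python3 - <<'E'
from h import *
import pickle
w=pickle.load(open("w12.pkl","rb"));f=w["frame"]
g=np.clip(f.astype(float)*3,0,255).astype(np.uint8)
crop(g,200,120,310,230,5.4,"pics/w12k.png")
E
```

```text
(no output)
```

View pics/w12k.png

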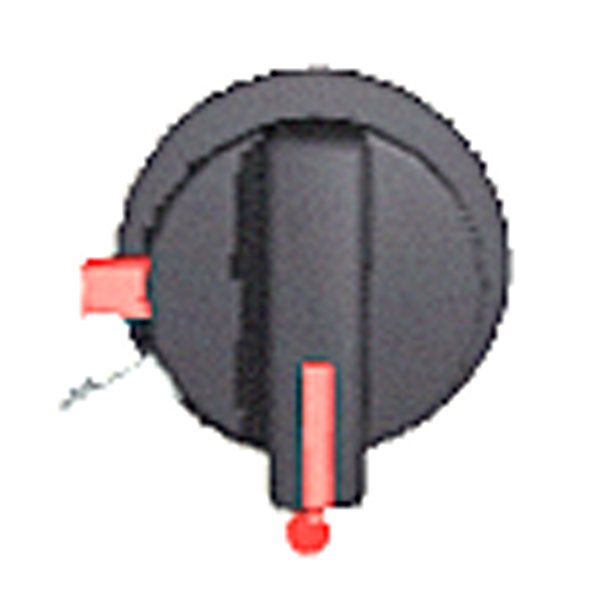

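```bash
python3 - <<'E'
from h import *
import pickle
w=pickle.load(open("w12.pkl","rb"))
yaw=.162;ex=np.array([np.cos(yaw),np.sin(yaw),0]);ey=np.array([-np.sin(yaw),np.cos(yaw),0]);ez=np.array([0,0,1.])
O=np.array([.562,-.0375,0]);ax=-.5*ex+.866*ez
P0=O+.025*ex-.085*ey+.085*ez
def onp(uv,h):
    o,d=ray(w,(200+uv[0]/5.4,120+uv[1]/5.4),pose=w["pose"]);p=P0+h*ax
    return o+d*((p-o)@ax)/(d@ax)
tx=R.from_quat(np.roll(w["pose"][1],-1)).as_matrix()
for nm,uv in [("mid",(315,321)),("a",(315,138)),("b",(315,505)),("l",(268,320)),("r",(362,320))]:
    print(nm,onp(uv,.052).round(4))
print("len",np.linalg.norm(onp((315,138),.052)-onp((315,505),.052)),np.linalg.norm(onp((268,320),.052)-onp((362,320),.052)))
print("axis est bar centre pred",P0+.038*ax,"meas",onp((315,321),.052)-.014*ax)
b=onp((315,505),.052)-onp((315,138),.052);print(b/np.linalg.norm(b),ax)
c=onp((315,321),.052)-.014*ax
print("tool offset of centre",tx.T@(c-w["pose"][0]))
E
```

```text
mid [ 0.5742 -0.1208  0.1298]
a [ 0.5483 -0.1255  0.1146]
b [ 0.6023 -0.1157  0.1463]
l [ 0.5754 -0.1286  0.1298]
r [ 0.5727 -0.1131  0.1297]
len 0.06337443224667086 0.01569067953658712
axis est bar centre pred [ 0.58163129 -0.12041931  0.117908  ] meas [ 0.58109346 -0.11967234  0.1176711 ]
[0.85191635 0.15586834 0.49994359] [-0.49345334 -0.08064617  0.866     ]
tool offset of centre [0.01305376 0.00176272 0.12997388]
```

{"name": "move_arm", "arguments": {
  "commands": [
    [[-0.28, 0, -0.16], [0, 0, 0], 0.2],
    [[0.29, 0.05, -0.53], [0, 0, 0], 0.2],
    [[0.29, 0.05, -0.53], [0, 0, 0], 0.2],
    [[0.29, 0.05, -0.53], [0, 0, 0], 0.2],
    [[0, 0, 0], [0, 0, 0], 0.2]
  ]
}}

```text
clock: 13.65
tcp_pos: [0.5524, -0.122, 0.1645]
orientation: [0.249, -0.086, 0.964, 0.021]
wrist_force: [-0.9, 0.5, -0.4]
finger_gap: 0.0513
```

```bash
python3 look.py wrist w13
```

```text
13.65 [ 0.5524 -0.122   0.1645] x [-0.861 -0.156 -0.484] y [-0.177  0.984 -0.003] z [ 0.477  0.083 -0.875] [-0.516  0.049 -0.623  0.495  0.313 -0.63 ] [-0.9  0.5 -0.4] 0.0513
```

View pics/w13.png

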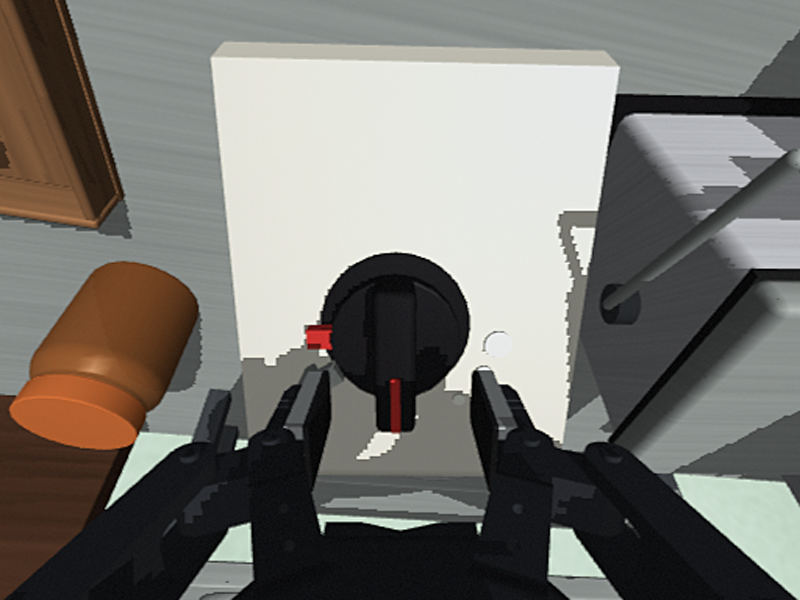

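{"name": "move_arm", "arguments": {
  "commands": [
    [[0.16, 0.01, -0.25], [0, 0, 0], -0.25],
    [[0.16, 0.01, -0.25], [0, 0, 0], -0.25],
    [[0.15, 0.01, -0.25], [0, 0, 0], -0.25],
    [[0.15, 0.01, -0.25], [0, 0, 0], -0.25],
    [[0, 0, 0], [0, 0, 0], -0.25]
  ]
}}

```text
clock: 14.2
tcp_pos: [0.5783, -0.122, 0.1255]
orientation: [0.25, -0.085, 0.964, 0.02]
wrist_force: [0.2, 0.2, 0.9]
finger_gap: 0.0324
```

```bash
python3 look.py wrist w14
```

```text
14.2 [ 0.5783 -0.122   0.1255] x [-0.86  -0.155 -0.486] y [-0.175  0.985 -0.004] z [ 0.479  0.082 -0.874] [-0.488  0.139 -0.636  0.381  0.301 -0.601] [0.2 0.2 0.9] 0.0324
```

View pics/w14.png

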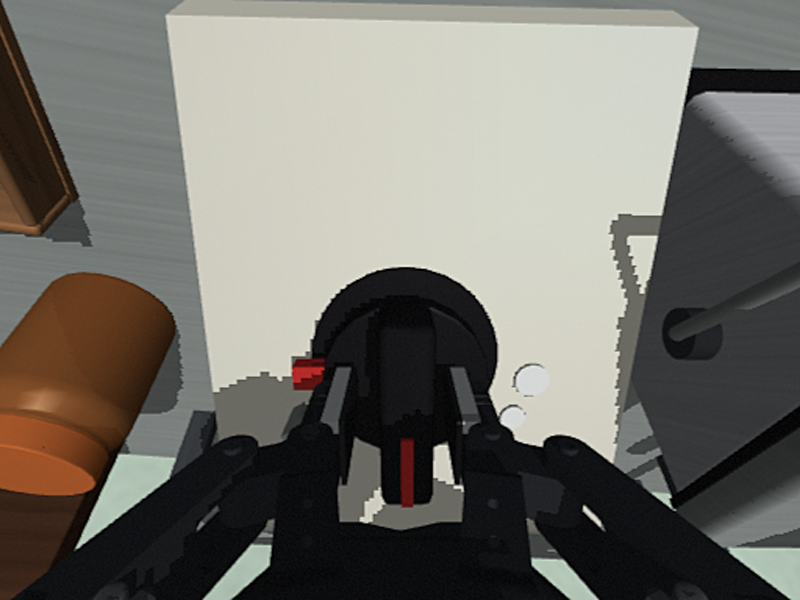

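{"name": "move_arm", "arguments": {
  "commands": [
    [[0, 0.04, 0], [0, 0, 0], -0.3],
    [[0, 0, 0], [0, 0, 0], -1],
    [[0, 0, 0], [0, 0, 0], -1],
    [[0, 0, 0], [0, 0, 0], -1]
  ],
  "newtons": 70
}}

```text
clock: 14.65
tcp_pos: [0.5785, -0.1203, 0.128]
orientation: [0.252, -0.086, 0.964, 0.02]
wrist_force: [-2.3, 4.4, 2.3]
finger_gap: 0.0167
```

{"name": "move_arm", "arguments": {
  "commands": [
    [[0.05, 0.01, -0.09], [0, 0, 0], -1],
    [[0.05, 0.01, -0.09], [0, 0, 0], -1],
    [[0.04, 0.01, -0.07], [0, 0, 0], -1],
    [[0, 0, 0], [0, 0, 0], -1],
    [[0, 0, 0], [0, 0, 0], -1]
  ]
}}

```text
clock: 15.15
tcp_pos: [0.5837, -0.1196, 0.1193]
orientation: [0.252, -0.085, 0.964, 0.019]
wrist_force: [-19.1, 2.5, 23.3]
finger_gap: 0.0166
```

{"name": "move_arm", "arguments": {
  "commands": [
    [[0, 0, 0], [-0.2, -0.03, 0.35], -1],
    [[0, 0, 0], [-0.37, -0.06, 0.65], -1],
    [[0, 0, 0], [-0.37, -0.06, 0.65], -1],
    [[0, 0, 0], [-0.37, -0.06, 0.65], -1],
    [[0, 0, 0], [-0.37, -0.06, 0.65], -1]
  ]
}}

```text
clock: 15.65
tcp_pos: [0.5834, -0.1187, 0.1192]
orientation: [0.249, -0.311, 0.916, -0.043]
wrist_force: [-20.3, 5.9, 25.2]
finger_gap: 0.0165
```

```bash
python3 look.py wrist w15
```

```text
15.65 [ 0.5834 -0.1187  0.1192] x [-0.682 -0.592 -0.429] y [-0.549  0.803 -0.234] z [ 0.483  0.075 -0.872] [-0.474  0.15  -0.645  0.35   0.292 -1.066] [-20.3   5.9  25.2] 0.0165
```

View pics/w15.png

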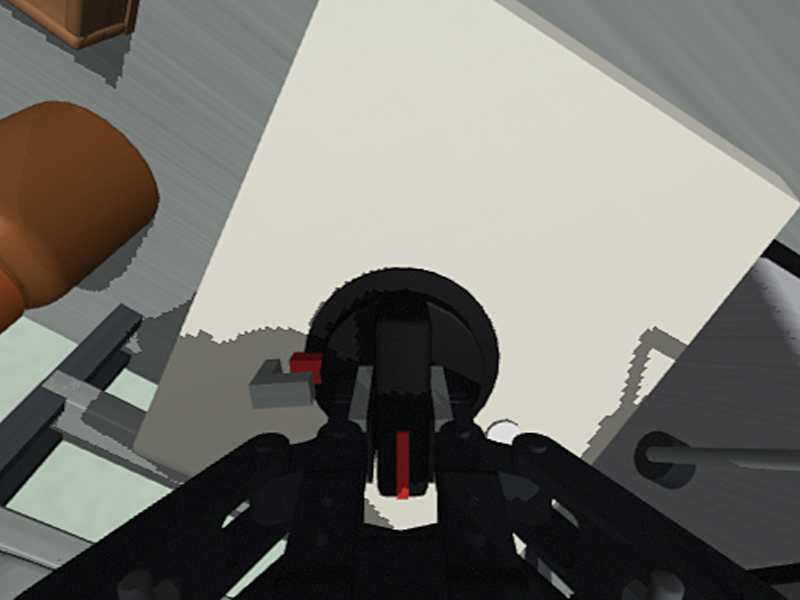

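{"name": "move_arm", "arguments": {
  "commands": [
    [[0, 0, 0], [-0.37, -0.06, 0.65], -1],
    [[0, 0, 0], [-0.37, -0.06, 0.65], -1],
    [[0, 0, 0], [-0.37, -0.06, 0.65], -1],
    [[0, 0, 0], [-0.37, -0.06, 0.65], -1],
    [[0, 0, 0], [-0.37, -0.06, 0.65], -1]
  ]
}}

```text
clock: 16.2
tcp_pos: [0.5828, -0.118, 0.1188]
orientation: [0.23, -0.537, 0.804, -0.109]
wrist_force: [-24.1, 8.3, 27.7]
finger_gap: 0.0165
```

{"name": "move_arm", "arguments": {
  "commands": [
    [[0, 0, 0], [-0.37, -0.06, 0.65], -1],
    [[0, 0, 0], [-0.37, -0.06, 0.65], -1],
    [[0, 0, 0], [-0.37, -0.06, 0.65], -1],
    [[0, 0, 0], [0, 0, 0], -1]
  ]
}}

```text
clock: 16.6
tcp_pos: [0.5823, -0.1178, 0.1186]
orientation: [0.211, -0.655, 0.711, -0.145]
wrist_force: [-25.4, 7.6, 27.4]
finger_gap: 0.0166
```

```bash
python3 look.py wrist w16
```

```text
16.6 [ 0.5823 -0.1178  0.1186] x [-0.053 -0.993 -0.109] y [-0.87   0.1   -0.482] z [ 0.489  0.07  -0.869] [-0.472  0.145 -0.658  0.333  0.289 -1.897] [-25.4   7.6  27.4] 0.0166
```

View pics/w16.png

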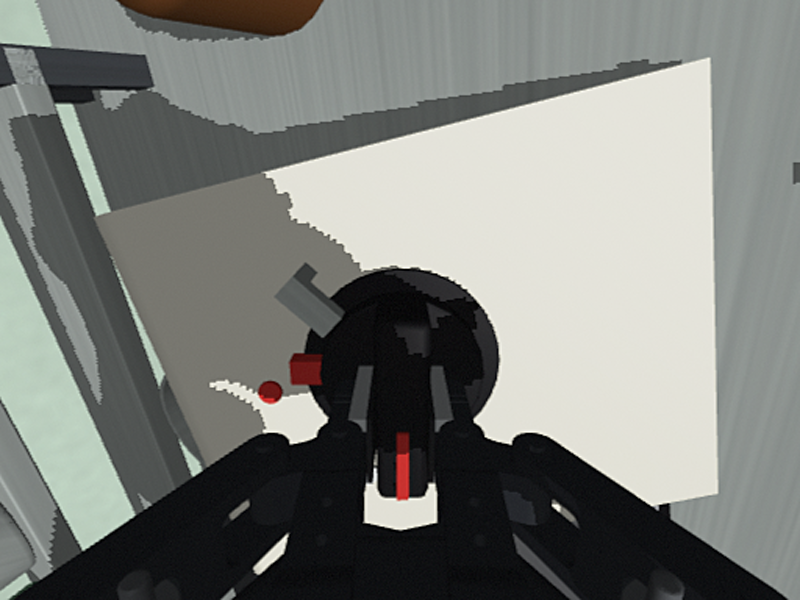

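{"name": "move_arm", "arguments": {
  "commands": [
    [[0, 0, 0], [-0.22, -0.04, 0.4], -1],
    [[0, 0, 0], [-0.13, -0.02, 0.22], -1],
    [[0, 0, 0], [0, 0, 0], -1]
  ]
}}

```text
clock: 16.95
tcp_pos: [0.5821, -0.1178, 0.1185]
orientation: [-0.204, 0.689, -0.678, 0.155]
wrist_force: [-25.1, 8.0, 29.9]
finger_gap: 0.0167
```

```bash
python3 look.py wrist w17
```

```text
16.95 [ 0.5821 -0.1178  0.1185] x [ 0.031 -0.998 -0.063] y [-0.871  0.003 -0.492] z [ 0.491  0.07  -0.869] [-0.473  0.144 -0.66   0.331  0.29  -1.994] [-25.1   8.   29.9] 0.0167
```

{"name": "move_arm", "arguments": {
  "commands": [
    [[-0.06, -0.01, 0.11], [0, 0, 0], -1],
    [[-0.06, -0.01, 0.11], [0, 0, 0], -1],
    [[0, 0, 0], [0, 0, 0], -1]
  ]
}}

```text
clock: 17.3
tcp_pos: [0.5779, -0.1184, 0.1256]
orientation: [-0.204, 0.689, -0.678, 0.155]
wrist_force: [-4.1, 7.5, 3.3]
finger_gap: 0.0166
```

{"name": "move_arm", "arguments": {
  "commands": [
    [[0, 0, 0], [0, 0, 0], -0.25],
    [[0, 0, 0], [0, 0, 0], -0.25],
    [[0, 0, 0], [0, 0, 0], -0.25],
    [[-0.1, -0.02, 0.2], [0, 0, 0], -0.25],
    [[-0.3, -0.04, 0.53], [0, 0, 0], -0.25]
  ]
}}

```text
clock: 17.8
tcp_pos: [0.5625, -0.1226, 0.1542]
orientation: [-0.202, 0.689, -0.678, 0.156]
wrist_force: [-0.6, 0.0, -0.4]
finger_gap: 0.0317
```

{"name": "move_arm", "arguments": {
  "commands": [
    [[-0.3, -0.04, 0.53], [0, 0, 0], -0.25],
    [[-0.3, -0.04, 0.53], [0, 0, 0], -0.25],
    [[-0.3, -0.04, 0.53], [0, 0, 0], -0.25],
    [[-0.3, -0.04, 0.53], [0, 0, 0], -0.25],
    [[0, 0, 0], [0, 0, 0], -0.25]
  ]
}}

```text
clock: 18.3
tcp_pos: [0.5161, -0.1306, 0.2445]
orientation: [-0.204, 0.688, -0.678, 0.16]
wrist_force: [0.7, -0.5, 0.5]
finger_gap: 0.032
```

```bash
python3 look.py wrist w18;python3 look.py top t18 190 90 410 255
```

```text
18.3 [ 0.5161 -0.1306  0.2445] x [ 0.03  -0.998 -0.055] y [-0.867  0.001 -0.497] z [ 0.497  0.063 -0.866] [-0.574 -0.1   -0.561  0.693  0.328 -2.09 ] [ 0.7 -0.5  0.5] 0.032
18.35 [ 0.516  -0.1303  0.2428] x [ 0.03  -0.998 -0.056] y [-0.868  0.002 -0.496] z [ 0.495  0.064 -0.866] [-0.574 -0.098 -0.563  0.691  0.328 -2.09 ] [ 0.3 -0.3 -0.8] 0.0322
```

View pics/w18.png

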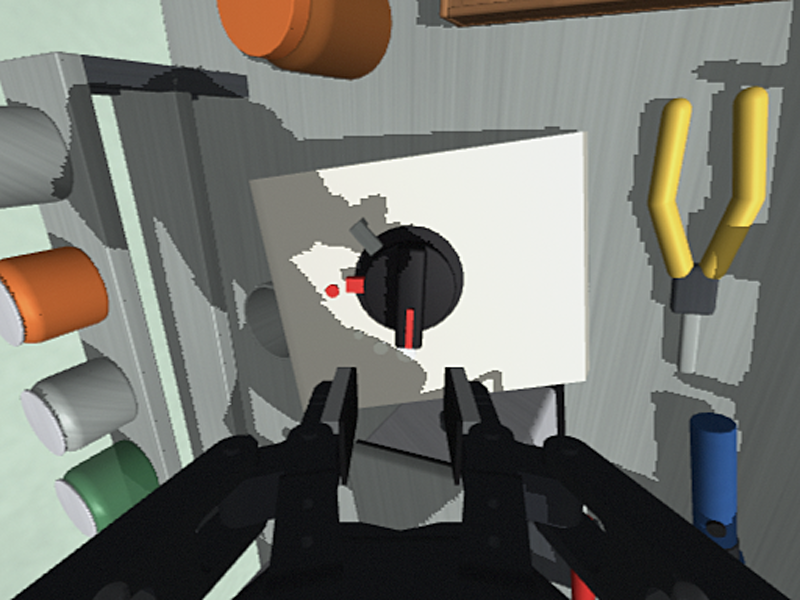

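View pics/t18.png

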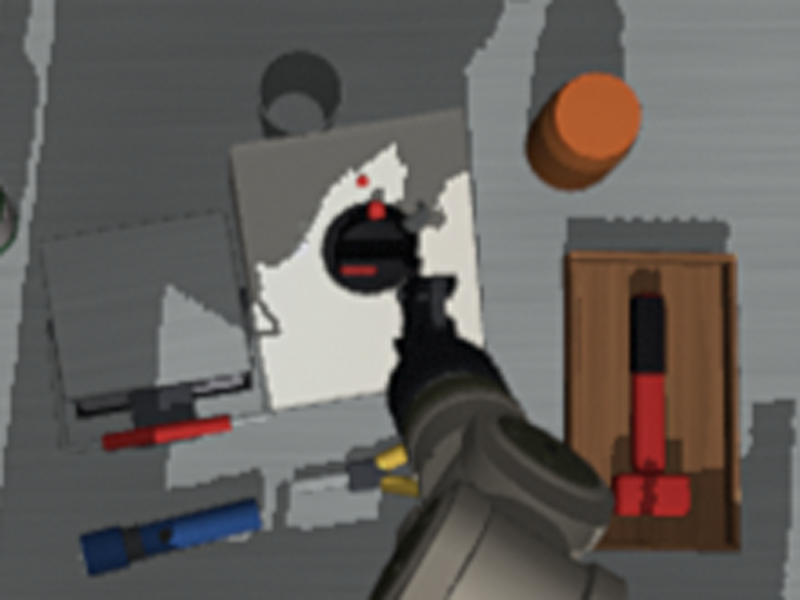

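```bash
python3 - <<'E'
from h import *
import pickle
w=pickle.load(open("w18.pkl","rb"));t=pickle.load(open("t18.pkl","rb"))
yaw=.162;ex=np.array([np.cos(yaw),np.sin(yaw),0]);ey=np.array([-np.sin(yaw),np.cos(yaw),0]);ez=np.array([0,0,1.])
O=np.array([.562,-.0375,0]);ax=-.5*ex+.866*ez;sx=.866*ex+.5*ez
P0=O+.025*ex-.085*ey+.085*ez
for k in (1.2,1.3,1.4):
  b=np.cos(k)*sx+np.sin(k)*ey
  for p in (0,.01):
    C=P0+(.052-p)*ax
    print(k,p,(proj(w,C+.033*b,w["pose"])*1.5625).round(0),(proj(w,C-.033*b,w["pose"])*1.5625).round(0))
for a in (1.0,1.1,1.2):
  B=O+.1*ey+.09*ez+.105*(-np.sin(a)*ex+np.cos(a)*ez)
  print(a,((proj(t,B)-[190,90])*800/220).round(0))
g=np.clip(w["frame"].astype(float)*3,0,255).astype(np.uint8)
crop(g,210,130,320,240,5.4,"pics/w18k.png")
E
```

```text
1.2 0 [400. 347.] [425. 248.]
1.2 0.01 [400. 341.] [424. 245.]
1.3 0 [405. 348.] [420. 247.]
1.3 0.01 [405. 342.] [419. 244.]
1.4 0 [410. 349.] [414. 246.]
1.4 0.01 [410. 343.] [414. 243.]
1.0 [165. 417.]
1.1 [167. 425.]
1.2 [168. 431.]
```

View pics/w18k.png

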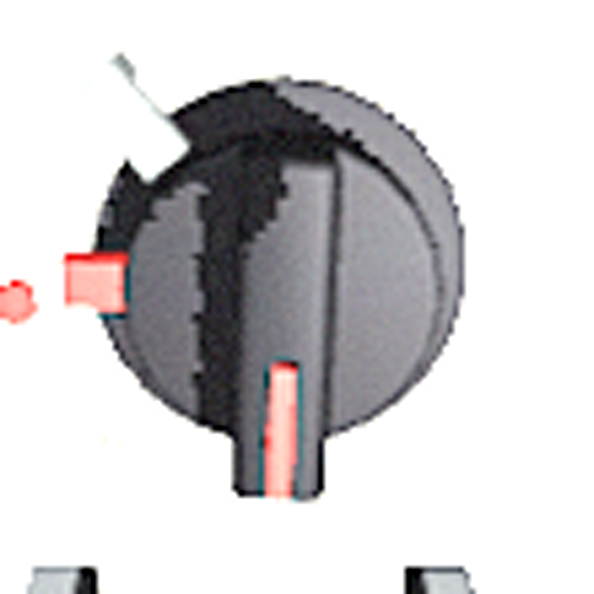

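```bash
python3 - <<'E'
from workcell import env,eyes,job
print(job.hand_in()); print(env.get_state()["clock"])
E
```

```text
the job is handed in; nothing more can be done
None
the job is handed in; nothing more can be done
```

I carried out all three parts and handed the job in at about 18.4 s, well inside the 70 s limit. The hand-in gave no verdict.

- **Hammer:** I gripped it across the handle, lowered it until it touched the tray floor, and let go. The pictures show it lying flat and centred in the tray, and it was never dropped.
- **Bail:** I pushed it from behind with the closed fingertips until it passed upright, and it snapped to the front by itself. In the last top view the bar lies where an angle of 1.2 rad puts it (row 433 measured, 431 expected).
- **Knob:** I gripped the bar and pushed it in about 10 mm, with about 30 N on the wrist. I then turned it anticlockwise about 1.4 rad, eased it back out and released it. From the wrist picture, the knob stands at about 1.35 rad and appears fully out. That picture barely separates out from in (about 6 pixels), so "out" is a likely reading rather than a firm one.

At hand-in the gripper was about 12 cm clear of the knob, and the wrist force read close to zero. The pliers, torch, tumbler and jar looked unmoved in the last picture. The oil bottle was only partly in view there and the tiffin was out of view, so I did not recheck those two.

One check disagreed: an early reading of the tray edge from the wrist camera was 18 mm off the top camera's. A closer look before placing the hammer agreed with the top camera.

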